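Stow the spring clamp in the latched tool case

TASK

The loose spring clamp belongs in the shut tool case: lift the paddle handle on the lid to free the latch, swing the lid up until it stands upright or nearly so, and lay the clamp down gently (do not drop it) in the free room on the floor of the case, next to the jar that is kept in there. Then shut the lid fully so that the latch snaps home by itself with the paddle lying flat again. Leave the jar standing, and do not shift or tip the clear bottle, the paper-towel roll or the mug.

Things in the scene. Friction and masses are not known exactly. Their poses are not given: they have to be found in the camera images.
- case: Grey plastic tool case fixed to the bench: 200 mm deep (its x, hinge side at +x), 320 mm wide (its y), 105 mm high with the lid shut. Origin: centre of its underside, on the bench; z up. Walls 6 mm thick, 95 mm high; inner floor 6 mm above the origin, clear inside 188 x 308 mm. A steel strike 50 mm wide juts 13 mm in from the middle of the front wall.
- lid (a joint): Angle of the lid, a plate 200 x 320 x 10 mm hinged along case y on the far (+x) rim: 0 shut, grows as the front edge rises, stops at 1.65 rad (just past upright). Stiff hinge: it stays at any angle where it is left; swinging it up takes about 1 N m, down 0.2 to 0.6 N m. Latched, it has about 0.015 rad of play.
- paddle (a joint): Angle of the paddle to the lid: 0 flat (pawl out), stop at 0.55 rad; grows as its turned-up edge is lifted. A spring returns it (0.1 N m at first, 0.3 at the stop). Above 0.3 rad the pawl is clear, and pulling on raises the lid. As the lid is pushed shut the pawl rides over the strike (paddle lifts to about 0.1 rad for a moment) and snaps under: needs about 4 to 8 N down near the lid's front.
- paddle_edge (a point): Top middle of the paddle's turned-up edge, a black bar 12 mm thick (case x), 90 mm long (case y), standing 35 mm above the paddle's 6 mm plate; free in front of and behind it. Lid shut: its top is 155 mm above the bench, at case x = -10 mm, y = 0. The plate runs forward from it, 9 mm above the lid, to the pivot. Frame: the paddle's axes, parallel to the case's when shut.
- paddle_pivot (a point): Middle of the paddle's pivot axis (along case y), near the lid's front edge: lid shut, at case x = -84 mm, y = 0, 117 mm above the bench, so 74 mm in front of the bar. Lifting the bar tilts its top towards the case's front (-x). The pawl, 44 mm wide, hangs from here to 45 mm below the lid's underside: with the lid open it sticks out of the underside at the middle.
- lid_hinge (a point): Middle of the lid's hinge axis: case x = 100 mm, y = 0, 95 mm above the bench, at the lid's underside. The frame turns with the lid: the lid runs along its -x, its top face is 10 mm along its +z.
- lid_front (a point): Middle of the lid's front edge, on its top face, 200 mm from the hinge; 105 mm above the bench when shut.
- clamp: Black plastic spring clamp (one rigid piece) lying flat, 149 mm long (its x, jaws at +x, two splayed handles at -x), 72 mm wide over the handles (its y), 26 mm thick, 160 g. Origin: underside, middle of the waist, z up; starts on the bench. Grasp it across the waist, a block 44 mm long (x) and 40 mm wide (y), 26 mm thick.
- jar: White jar with black cap, 60 mm diameter, 55 mm high, 150 g, standing loose on the floor of the case anywhere from left to right (hidden while the lid is shut). Origin: centre of its underside, z up. The clamp fits along the case's depth in the wider room beside it.
- spray: Clear plastic bottle with a necked top and grey cap, 66 mm diameter, 200 mm high, loose bystander on the other side of the case from the clamp. Origin: centre of underside.
- towels: White paper-towel roll standing on end, 100 mm diameter, 230 mm high, loose bystander. Origin: centre of underside.
- mug: White mug, 80 mm diameter, 95 mm high, handle at its +y, loose bystander. Origin: centre of underside.

How it is judged:
By the outcome, as a careful person would: the job done as asked, in the order asked, and still so for the second after the job is handed in, with the robot touching nothing.
It also fails if it takes over 72 s, if anything falls off the work surface, if the arm or the gripper's body presses on something with over 40 N, if the wrist force passes 120 N, or if a joint passes its speed limit or range.

ROBOT

A 7-joint arm with a two-finger parallel gripper is mounted at the origin on the work surface. World frame = base frame: x ahead of the robot, y to its left, z up, the work surface at z = 0. Lengths are in m, angles in rad, forces in N, time in s.
With the tool pointing down it reaches from about 0.35 to 0.9 m from the base axis. Payload 8.1 kg.
Tool frame: the origin (TCP) lies midway between the tips of the shut fingers; the grasp point (between the pads) lies 19 mm behind it (arm.pinch_z is the distance from the TCP to the grasp point, in m); z points along the fingers, y is the line along which they close (so a half turn about z gives the same grasp; the last joint's range is limited). The gripper opens to 92 mm and grips with 3 to 60 N. Pads are 19 mm wide; open, the fingers measure 130 mm over their backs; the gripper's body (75 mm by 190 mm) begins 47 mm behind the grasp point.
Start: joints at [1.081, 0.434, 0.025, 1.573, -0.012, 1.134, -0.075], TCP at [0.236, -0.579, 0.227] pointing down, gripper open.
Joint ranges: [-2.62, 2.62], [-0.44, 2.09], [-1.27, 1.32], [0.08, 2.57], [-1.32, 4.46], [0.12, 2], [-2.74, 2.74]. Speed limits (rad/s): [2.22, 2.22, 3.01, 3.01, 3.14, 3.14, 3.14].

INTERFACE

Orientations are given as a 3x3 rotation matrix whose columns are the frame's x, y, z axes.
In Python, from bench import arm gives the robot as it stands.
- The arm moves only by the tool jog_arm, called after "Emit:" in YAML: its name, and indented under it one key for each argument. Schema: {"type":"object","properties":{"plan":{"type":"array","items":{"type":"array","items":{"type":"number"},"minItems":7,"maxItems":7},"minItems":1,"maxItems":12},"grip_force":{"type":"number"},"only":{"type":"string"},"quiet":{"type":"boolean"},"lines":{"type":"string"}},"required":["plan"],"additionalProperties":false}. plan is a list of rows, 1 to 12 of them, each of 7 numbers: the opening from 0.0 (shut) to 1.0 (fully open), then dx, dy, dz in units of 50 mm, then a rotation vector rx, ry, rz in units of 0.2 rad; each row is the pose to reach, as a shift and turn from the pose commanded when the call began, along the tool's axes at that moment; what a row does not reach only later rows make up. A row lasts 1/10 s, in which the tool goes at most 0.05 m and 0.15 rad, less where a joint would pass 70% of its speed; a pose out of reach is approached as far as the arm can. The fingers move at their own pace and stop on an object; grip_force is the grip in N (left out, the last holds). Time passes only in rows, so rows that do not move let the fingers close. The tool returns the time, the measured TCP pose, the force, the opening and the grip force at its end. only (a regular expression) keeps the lines of the reply that match it, lines (a string "A,B") keeps lines A to B, and quiet returns only ok. Input that does not fit is refused with a message, and nothing moves.
- arm.state(): the state, without advancing time (a new reading comes with each control period).
- arm.grab_frame(name): name is "scene" or "top"; returns a dict with "color" (384x512x3 uint8, red, green, blue), "mtx" (3x3 intrinsics, pixels), "T" (4x4, takes a point from camera to world coordinates). Camera axes: x right, y up, looking along -z (the intrinsics and any distortion apply to the point x, -y, -z); pixel columns grow to the right and rows downward; lengths in m; the calibration is good to about 2 mm. A picture is of the moment at which its call begins. There is no depth.
- arm.job_done(): hands the job in; it is judged then, once.
The state is a dict: "t": time; "joint_pos": joint angles; "dq": joint speeds; "joint_torque": joint torques, N m; "ee_pos": TCP position; "tool_rot": TCP orientation; "ft_force": force on the tool from outside, world axes, zero at the start; "torque": the same for the moment, N m; "finger_gap": opening from 0.0 (shut) to 1.0 (fully open); "finger_force": force on a finger pad.
Only numpy, scipy, OpenCV 4.12 (cv2) and the standard library are available. Lean on these libraries where they do the work, as an engineer would, in place of code of your own. Each camera call takes 0.05 s, during which the arm holds its last target. There are 200 camera calls.

## Working session

There is one attempt and no reset: what is moved stays moved. The work goes in short steps, Python scripts to look and compute and a tool call to move; the robot and the scene stay as the last step left them, time stands still between calls to the robot, and variables do not carry over. Pictures are saved under pics/ and viewed, at most 10 in all, crops included, and the job is handed in when it is done.

```bash
ls; mkdir -p pics
```

Run:
```python
from bench import arm
import cv2,numpy as np
for n in("scene","top"):
    f=arm.grab_frame(n); cv2.imwrite(f"pics/{n}0.png",cv2.resize(f["color"][:,:,::-1],(800,600),interpolation=cv2.INTER_CUBIC))
    print(n,f["mtx"].tolist(),np.round(f["T"],4).tolist(),[k for k in f])
s=arm.state();print(s["ee_pos"],np.round(s["tool_rot"],3).tolist(),s["t"])
```

```text
bench.py
pics
scene [[425.02531383518686, 0.0, 250.2658996964077], [0.0, 425.02531383518686, 184.87011985148175], [0.0, 0.0, 1.0]] [[0.0105, -0.6658, 0.7461, 1.3111], [0.9999, 0.0081, -0.0069, -0.0027], [-0.0014, 0.7461, 0.6658, 0.8065], [0.0, 0.0, 0.0, 1.0]] ['color', 'mtx', 'T']
top [[475.6765320650058, 0.0, 243.30429697079632], [0.0, 475.6765320650058, 188.37467949062406], [0.0, 0.0, 1.0]] [[-0.0208, 0.9987, -0.0461, 0.4902], [-0.9996, -0.02, 0.0175, 0.0199], [0.0166, 0.0465, 0.9988, 1.4173], [0.0, 0.0, 0.0, 1.0]] ['color', 'mtx', 'T']
[ 0.23556493 -0.57843051  0.22602674] [[0.926, 0.377, -0.001], [0.377, -0.926, 0.001], [-0.0, -0.001, -1.0]] 0.1
```

View pics/top0.png

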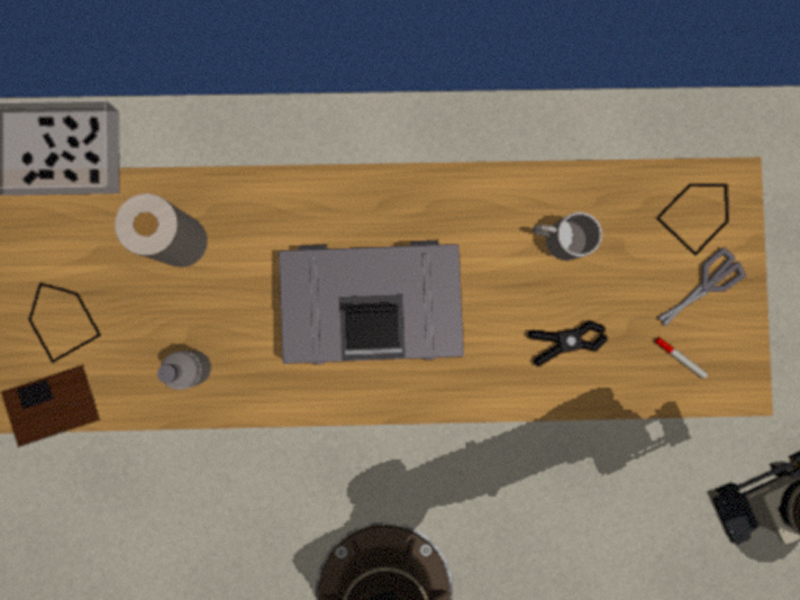

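View pics/scene0.png

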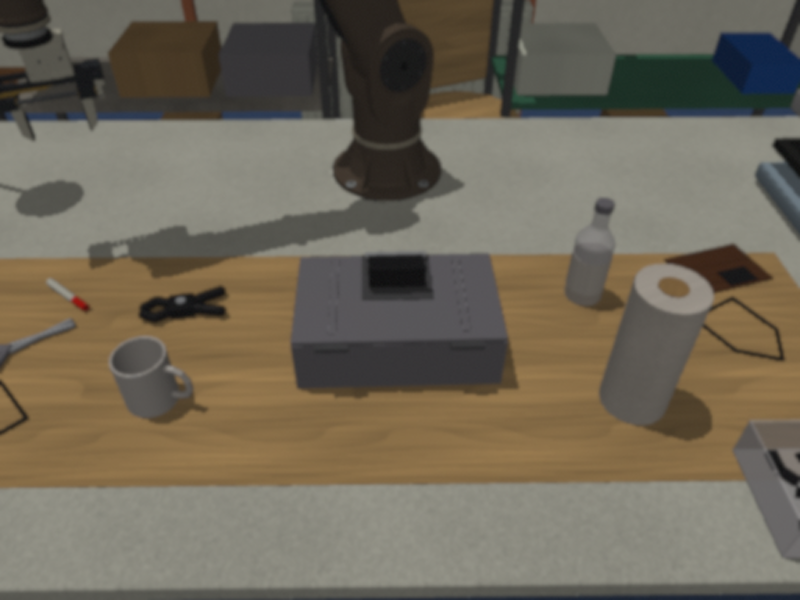

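The top view shows the case lid at about (280–463, 245–362), the paddle bar near (372, 303) and the clamp with its waist at (570, 341), jaws to the right (-y). The bottle is at (185, 370), the towels at (147, 225) and the mug at (578, 236). I'll enlarge the case and clamp area.

Create h.py:
```python
from bench import arm
import cv2,numpy as np
def ray(f,u,v):  # native pixels
    M=f["mtx"];d=np.array([(u-M[0,2])/M[0,0],-(v-M[1,2])/M[1,1],-1.]);return f["T"][:3,3],f["T"][:3,:3]@d
def at(f,u,v,z):
    o,d=ray(f,u,v);return o+d*(z-o[2])/d[2]
def proj(f,p):
    q=np.linalg.inv(f["T"])@np.r_[p,1];M=f["mtx"]
    return np.array([M[0,0]*q[0]/-q[2]+M[0,2],M[1,1]*-q[1]/-q[2]+M[1,2]])
def st():
    s=arm.state();print("t%.2f"%s["t"],np.round(s["ee_pos"],4),np.round(s["tool_rot"],3).tolist(),np.round(s["ft_force"],1),"q",np.round(s["joint_pos"],2));return s
def tool(p):
    s=arm.state();return s["tool_rot"].T@(np.array(p)-s["ee_pos"])
```

Run:
```python
from h import *
f=arm.grab_frame("top");np.save("pics/T.npy",f["color"])
c=f["color"][150:240,170:400,::-1];cv2.imwrite("pics/crop0.png",cv2.resize(c,None,fx=3.4,fy=3.4,interpolation=cv2.INTER_CUBIC))
k=1.5625
for u,v in((280,251),(458,244),(463,356),(283,362)):print(at(f,u/k,v/k,.105).round(4))
print("bar",at(f,341/k,303/k,.155).round(4),at(f,402/k,301/k,.155).round(4))
print("clamp",at(f,570/k,341/k,.026).round(4))
```

```text
[0.6311 0.1724 0.105 ]
[ 0.6376 -0.1432  0.105 ]
[ 0.439 -0.147  0.105]
[0.4353 0.17   0.105 ]
bar [0.5351 0.0646 0.155 ] [ 0.5364 -0.0391  0.155 ]
clamp [ 0.4597 -0.3589  0.026 ]
```

View pics/crop0.png

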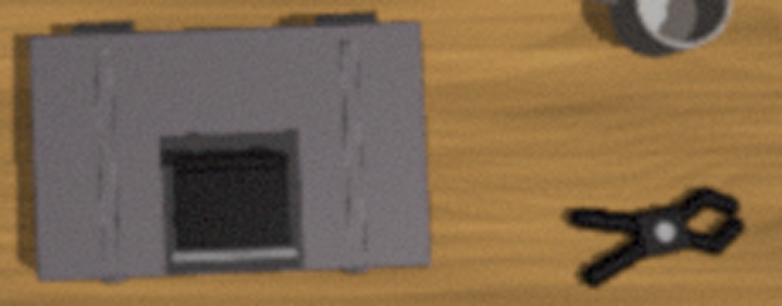

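The crop shows lid corners at (30,36), (418,24), (430,264), (40,280); bar at (180–287, ~157); clamp handle tips at (572,216) and (588,278), waist at (663,231), jaw tip near (738,222).

Run:
```python
from h import *
f=arm.grab_frame("top");n=lambda p:(170+p[0]/3.4,150+p[1]/3.4)
P=np.array([at(f,*n(p),.105)[:2] for p in((30,36),(418,24),(430,264),(40,280))])
L=np.array([[.1,.16],[.1,-.16],[-.1,-.16],[-.1,.16]])
c=P.mean(0);H=L.T@(P-c);th=np.arctan2(H[0,1]-H[1,0],H[0,0]+H[1,1]);R=np.array([[np.cos(th),-np.sin(th)],[np.sin(th),np.cos(th)]])
print("case",c.round(4),th,"\nres",(P-c-L@R.T).round(4).tolist())
C=np.r_[c,0]
for nm,l in(("bar",(-.01,0)),("piv",(-.084,0))):print(nm,c+R@l)
for nm,p,z in(("barL",(180,157),.155),("barR",(287,155),.155),("pivL",(172,256),.12),("pivR",(297,253),.12)):
  w=at(f,*n(p),z)[:2];print(nm,w.round(4),(R.T@(w-c)).round(4))
a=at(f,*n((580,247)),.02);b=at(f,*n((738,222)),.02);w=at(f,*n((663,231)),.026)
print("clamp",a,b,w,"yaw",np.arctan2(b[1]-a[1],b[0]-a[0]),np.linalg.norm(b-a))
# segment dark clamp
img=f["color"].astype(int);m=np.zeros(img.shape[:2],np.uint8)
sub=(img[195:240,330:395].sum(2)<150);ys,xs=np.nonzero(sub);W=np.array([at(f,x+330,y+195,.013) for x,y in zip(xs,ys)])[:,:2]
mu=W.mean(0);u,s,v=np.linalg.svd(W-mu);d=v[0]*np.sign(-v[0][1]);pr=(W-mu)@d;q=(W-mu)@np.array([-d[1],d[0]])
print(mu,np.arctan2(d[1],d[0]),pr.min(),pr.max(),q.min(),q.max(),"mid",mu+d*(pr.min()+pr.max())/2)
k=1.5625
for nm,u,v,z in(("spray",165,372,.2),("towel",147,225,.23),("mug",580,235,.095)):print(nm,at(f,u/k,v/k,z).round(3))
st()
```

```text
case [0.5348 0.0129] 0.018367651356890904 
res [[-0.0006, -0.0013], [-0.0027, 0.0025], [0.0018, 0.0015], [0.0015, -0.0028]]
bar [0.52482537 0.01274229]
piv [0.45083786 0.01138316]
barL [0.5289 0.0522] [-0.0052  0.0394]
barR [ 0.5288 -0.0313] [-0.0069 -0.0441]
pivL [0.4509 0.061 ] [-0.083   0.0496]
pivR [ 0.4512 -0.039 ] [-0.0846 -0.0504]
clamp [ 0.44813503 -0.28861736  0.02      ] [ 0.46683541 -0.42673202  0.02      ] [ 0.46055341 -0.35953527  0.026     ] yaw -1.436217260681272 0.1393749008956773
[ 0.46132941 -0.3576999 ] -1.3705935844476587 -0.07341339791470745 0.07218040983051982 -0.03228078105470487 0.03258269616417581 mid [ 0.46120681 -0.35709572]
spray [0.427 0.351 0.2  ]
towel [0.663 0.369 0.23 ]
mug [ 0.651 -0.364  0.095]
t0.20 [ 0.2356 -0.5785  0.2262] [[0.926, 0.377, -0.0], [0.377, -0.926, 0.001], [-0.0, -0.001, -1.0]] [ 0.5 -0.4  0.1] q [ 1.08  0.43  0.02  1.57 -0.01  1.13 -0.08]
```

Add to h.py:
```python
from scipy.spatial.transform import Rotation as Ro
C=np.array([.535,.0125,0]);TH=.017;Rc=Ro.from_euler("z",TH)
R0=Rc*Ro.from_matrix(np.array([[0,1,0],[1,0,0],[0,0,-1.]]))   # tool down, tool y = case x
def w(l): return C+Rc.apply(l)
def tilt(a): return Rc*Ro.from_euler("y",a)*Rc.inv()
def rel(p,R):
    s=arm.state();A=Ro.from_matrix(s["tool_rot"]);return np.round(np.r_[A.inv().apply(np.array(p)-s["ee_pos"]),(A.inv()*R).as_rotvec()],4)
HG=np.array([.1,0,.095]);PV=np.array([-.084,0,.117])
def bar(l,phi,th,g=np.array([-.008,0,.127])): # tcp case-frame point g carried by paddle phi then lid th
    p=PV+Ro.from_euler("y",-phi).apply(g-PV);p=HG+Ro.from_euler("y",th).apply(p-HG);return w(p),tilt(th-phi)*R0
```

```bash
python3 -c "
from h import *
print(rel(w([-.008,0,.2]),R0),rel(w([-.008,0,.127]),R0))"
```

```text
[ 4.9270e-01 -4.3730e-01  2.6600e-02 -9.0000e-04 -5.0000e-04 -1.2011e+00] [ 4.9270e-01 -4.3730e-01  9.9600e-02 -9.0000e-04 -5.0000e-04 -1.2011e+00]
```

Units first: shifts go in units of 50 mm and turns go in units of 0.2 rad. So 0.4927 m is 9.854, -0.4373 m is -8.746, -1.2 rad is -6.

Emit:
jog_arm:
  plan:
    - [0.6, 9.854, -8.746, 0.532, 0, 0, -6]
    - [0.6, 9.854, -8.746, 0.532, 0, 0, -6]
    - [0.6, 9.854, -8.746, 0.532, 0, 0, -6]
    - [0.6, 9.854, -8.746, 0.532, 0, 0, -6]
    - [0.6, 9.854, -8.746, 0.532, 0, 0, -6]
    - [0.6, 9.854, -8.746, 0.532, 0, 0, -6]
    - [0.6, 9.854, -8.746, 0.532, 0, 0, -6]
    - [0.6, 9.854, -8.746, 0.532, 0, 0, -6]
    - [0.6, 9.854, -8.746, 0.532, 0, 0, -6]
    - [0.6, 9.854, -8.746, 0.532, 0, 0, -6]
    - [0.6, 9.854, -8.746, 0.532, 0, 0, -6]
    - [0.6, 9.854, -8.746, 0.532, 0, 0, -6]
  grip_force: 30

```text
t: 1.4
ee_pos: [0.5015, -0.0394, 0.2026]
tool_rot: [[-0.015, 1.0, 0.0], [1.0, 0.015, -0.0], [-0.0, 0.0, -1.0]]
ft_force: [1.2, 0.6, -0.2]
finger_gap: 0.6
finger_force: 0.0
```

```bash
python3 -c "
from h import *
st();print(rel(w([-.008,0,.2]),R0),rel(w([-.008,0,.127]),R0))"
```

```text
t1.40 [ 0.5015 -0.0394  0.2026] [[-0.015, 1.0, 0.0], [1.0, 0.015, -0.0], [-0.0, 0.0, -1.0]] [ 1.2  0.6 -0.2] q [ 0.36  0.31 -0.49  1.87  0.17  1.01 -0.18]
[ 0.0514  0.0263  0.0025  0.0003  0.0003 -0.0016] [ 0.0514  0.0263  0.0755  0.0003  0.0003 -0.0016]
```

To row units: 0.0514 m is 1.028, 0.0263 m is 0.526.

Emit:
jog_arm:
  plan:
    - [0.6, 1.028, 0.526, 0.05, 0, 0, 0]
    - [0.6, 1.028, 0.526, 0.05, 0, 0, 0]
    - [0.6, 1.028, 0.526, 0.05, 0, 0, 0]
  grip_force: 30

```text
t: 1.7
ee_pos: [0.5266, 0.0128, 0.1997]
tool_rot: [[-0.02, 1.0, -0.001], [1.0, 0.02, 0.001], [0.001, -0.0, -1.0]]
ft_force: [-0.1, -1.0, -0.7]
finger_gap: 0.598
finger_force: 0.0
```

Run:
```python
from h import *
st();print(rel(w([-.008,0,.127]),R0))
for n in("scene","top"):
    f=arm.grab_frame(n);c=proj(f,w([-.01,0,.15])).astype(int);x=f["color"][c[1]-50:c[1]+50,c[0]-65:c[0]+65,::-1]
    globals()[n]=cv2.resize(x,None,fx=3,fy=3,interpolation=cv2.INTER_CUBIC)
cv2.imwrite("pics/g1.png",np.hstack([scene,top]))
```

```text
t1.70 [0.5266 0.0128 0.1997] [[-0.02, 1.0, -0.001], [1.0, 0.02, 0.001], [0.001, -0.0, -1.0]] [-0.1 -1.  -0.7] q [ 0.26  0.35 -0.5   1.82  0.19  1.02 -0.29]
[-0.0005  0.0004  0.0727 -0.0005 -0.0009  0.0028]
```

View pics/g1.png

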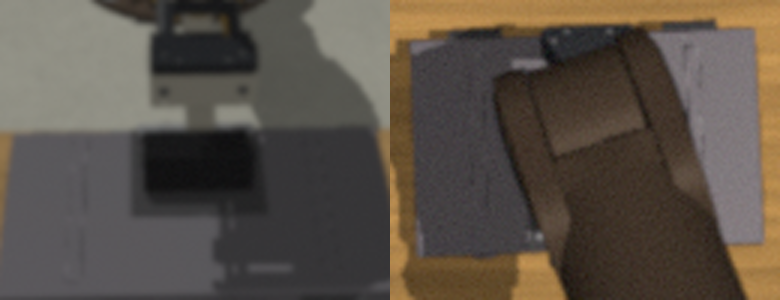

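The scene view has the finger (203,118) centred over the bar (145–255, 130–190). I'll descend and grip.

To row units: 0.072 m is 1.44, 0.06 m is 1.2.

Emit:
jog_arm:
  plan:
    - [0.6, 0, 0, 0.8, 0, 0, 0]
    - [0.6, 0, 0, 1.2, 0, 0, 0]
    - [0.6, 0, 0, 1.44, 0, 0, 0]
    - [0.6, 0, 0, 1.44, 0, 0, 0]
    - [0, 0, 0, 1.44, 0, 0, 0]
    - [0, 0, 0, 1.44, 0, 0, 0]
    - [0, 0, 0, 1.44, 0, 0, 0]
    - [0, 0, 0, 1.44, 0, 0, 0]
    - [0, 0, 0, 1.44, 0, 0, 0]
  grip_force: 35

```text
t: 2.7
ee_pos: [0.5266, 0.0107, 0.1284]
tool_rot: [[-0.016, 1.0, 0.001], [1.0, 0.016, -0.0], [-0.0, 0.001, -1.0]]
ft_force: [0.2, -0.4, 0.0]
finger_gap: 0.214
finger_force: 0.0
```

```bash
python3 -c "
from h import *
s=st();g=Rc.inv().apply(s['ee_pos']-C);g=np.array([g[0],0,g[2]]);print(g)
for ph,th in((.15,0),(.3,0),(.42,0),(.42,.1),(.42,.2),(.42,.3),(.42,.4),(.42,.5),(.42,.6),(.42,.7),(.42,.8),(.42,.9),(.42,1.),(.42,1.1)):print(ph,th,rel(*bar(0,ph,th,g)))"
```

```text
t2.70 [0.5266 0.0107 0.1284] [[-0.016, 1.0, 0.001], [1.0, 0.016, -0.0], [-0.0, 0.001, -1.0]] [ 0.2 -0.4  0. ] q [ 0.24  0.43 -0.47  1.9   0.25  0.87 -0.35]
[-0.0084302   0.          0.12838129]
0.15 0 [ 0.0017 -0.0025 -0.0112 -0.1494  0.0002 -0.001 ]
0.3 0 [ 0.0017 -0.0067 -0.0218 -0.2994  0.0003 -0.001 ]
0.42 0 [ 1.700e-03 -1.120e-02 -2.980e-02 -4.194e-01  3.000e-04 -1.000e-03]
0.42 0.1 [ 1.700e-03 -4.300e-03 -4.150e-02 -3.194e-01  3.000e-04 -1.000e-03]
0.42 0.2 [ 1.700e-03  3.800e-03 -5.230e-02 -2.194e-01  2.000e-04 -1.000e-03]
0.42 0.3 [ 0.0017  0.0129 -0.0624 -0.1194  0.0002 -0.001 ]
0.42 0.4 [ 0.0017  0.0229 -0.0714 -0.0194  0.0001 -0.001 ]
0.42 0.5 [ 0.0017  0.0338 -0.0794  0.0806  0.0001 -0.001 ]
0.42 0.6 [ 0.0017  0.0454 -0.0863  0.1806  0.     -0.001 ]
0.42 0.7 [ 0.0018  0.0577 -0.092   0.2806 -0.     -0.0011]
0.42 0.8 [ 1.800e-03  7.050e-02 -9.640e-02  3.806e-01 -1.000e-04 -1.000e-03]
0.42 0.9 [ 1.800e-03  8.360e-02 -9.960e-02  4.806e-01 -2.000e-04 -1.000e-03]
0.42 1.0 [ 1.800e-03  9.700e-02 -1.014e-01  5.806e-01 -2.000e-04 -1.000e-03]
0.42 1.1 [ 1.800e-03  1.106e-01 -1.018e-01  6.806e-01 -3.000e-04 -1.000e-03]
```

Still closing (0.214); finish the grip first.

Emit:
jog_arm:
  plan:
    - [0, 0, 0, 0, 0, 0, 0]
    - [0, 0, 0, 0, 0, 0, 0]
    - [0, 0, 0, 0, 0, 0, 0]
  grip_force: 35

```text
t: 3.0
ee_pos: [0.5268, 0.0107, 0.1282]
tool_rot: [[-0.016, 1.0, 0.001], [1.0, 0.016, 0.0], [-0.0, 0.001, -1.0]]
ft_force: [0.2, 0.2, 0.9]
finger_gap: 0.13
finger_force: 35.0
```

Gripped (12 mm). I'll lift the paddle slowly along its arc.

To row units: -0.0298 m is -0.596, -0.026 m is -0.52, -0.42 rad is -2.1.

Emit:
jog_arm:
  plan:
    - [0, 0, -0.02, -0.11, -0.375, 0, 0]
    - [0, 0, -0.05, -0.224, -0.75, 0, 0]
    - [0, 0, -0.09, -0.33, -1.125, 0, 0]
    - [0, 0, -0.134, -0.436, -1.5, 0, 0]
    - [0, 0, -0.18, -0.52, -1.8, 0, 0]
    - [0, 0, -0.224, -0.596, -2.1, 0, 0]
    - [0, 0, -0.224, -0.596, -2.1, 0, 0]
  grip_force: 35

```text
t: 3.7
ee_pos: [0.5152, 0.0105, 0.1585]
tool_rot: [[-0.016, 0.911, 0.411], [1.0, 0.015, 0.007], [0.0, 0.411, -0.911]]
ft_force: [6.8, -0.9, -7.8]
finger_gap: 0.128
finger_force: 35.0
```

```bash
python3 -c "
from h import *
s=st();g=np.array([-.0084,0,.1284]);print('target',bar(0,.42,0,g)[0])"
```

```text
t3.70 [0.5152 0.0105 0.1585] [[-0.016, 0.911, 0.411], [1.0, 0.015, 0.007], [0.0, 0.411, -0.911]] [ 6.8 -0.9 -7.8] q [ 0.19  0.18 -0.4   2.27  0.46  0.32 -0.58]
target [0.51538389 0.01216649 0.1582359 ]
```

```bash
python3 -c "
from h import *
g=np.array([-.0084,0,.1284]);a=bar(0,.42,0,g)
for th in np.arange(.1,1.25,.1):
  b=bar(0,.42,th,g);print(round(th,1),a[1].inv().apply(b[0]-a[0]).round(4),(a[1].inv()*b[1]).as_rotvec().round(3))"
```

```text
0.1 [-0.      0.0111 -0.0078] [0.1 0.  0. ]
0.2 [-0.      0.0228 -0.0145] [ 0.2  0.  -0. ]
0.3 [-0.      0.0352 -0.0199] [ 0.3  0.  -0. ]
0.4 [-0.      0.0481 -0.0241] [0.4 0.  0. ]
0.5 [-0.      0.0613 -0.027 ] [ 0.5  0.  -0. ]
0.6 [-0.      0.0747 -0.0285] [ 0.6  0.  -0. ]
0.7 [-0.      0.0882 -0.0287] [ 0.7  0.  -0. ]
0.8 [-0.      0.1017 -0.0275] [ 0.8  0.  -0. ]
0.9 [-0.      0.115  -0.0251] [ 0.9  0.  -0. ]
1.0 [-0.      0.128  -0.0212] [ 1.  0. -0.]
1.1 [-0.      0.1405 -0.0162] [ 1.1  0.  -0. ]
1.2 [-0.      0.1525 -0.0098] [ 1.2  0.  -0. ]
```

Emit:
jog_arm:
  plan:
    - [0, 0, 0.11, -0.08, 0.25, 0, 0]
    - [0, 0, 0.222, -0.156, 0.5, 0, 0]
    - [0, 0, 0.34, -0.22, 0.75, 0, 0]
    - [0, 0, 0.456, -0.29, 1, 0, 0]
    - [0, 0, 0.704, -0.398, 1.5, 0, 0]
    - [0, 0, 0.962, -0.482, 2, 0, 0]
    - [0, 0, 1.226, -0.54, 2.5, 0, 0]
    - [0, 0, 1.494, -0.57, 3, 0, 0]
  grip_force: 35

```text
t: 4.5
ee_pos: [0.5712, 0.0115, 0.2141]
tool_rot: [[-0.016, 0.983, -0.185], [1.0, 0.016, -0.003], [0.0, -0.185, -0.983]]
ft_force: [-0.1, 2.1, -9.5]
finger_gap: 0.132
finger_force: 35.0
```

```bash
python3 -c "
from h import *
s=st();g=np.array([-.0084,0,.1284]);print('target',bar(0,.42,0.6,g)[0])
a=bar(0,.42,.6,g)
for th in np.arange(.7,1.35,.1):
  b=bar(0,.42,th,g);print(round(th,1),a[1].inv().apply(b[0]-a[0]).round(4),(a[1].inv()*b[1]).as_rotvec().round(3))"
```

```text
t4.50 [0.5712 0.0115 0.2141] [[-0.016, 0.983, -0.185], [1.0, 0.016, -0.003], [0.0, -0.185, -0.983]] [-0.1  2.1 -9.5] q [ 0.2   0.52 -0.47  1.53  0.19  1.33 -0.28]
target [0.57197456 0.01312863 0.21473278]
0.7 [ 0.      0.0111 -0.0078] [0.1 0.  0. ]
0.8 [-0.      0.0228 -0.0145] [ 0.2  0.  -0. ]
0.9 [-0.      0.0352 -0.0199] [0.3 0.  0. ]
1.0 [-0.      0.0481 -0.0241] [0.4 0.  0. ]
1.1 [-0.      0.0613 -0.027 ] [ 0.5  0.  -0. ]
1.2 [-0.      0.0747 -0.0285] [0.6 0.  0. ]
1.3 [-0.      0.0882 -0.0287] [0.7 0.  0. ]
```

Emit:
jog_arm:
  plan:
    - [0, 0, 0.222, -0.156, 0.5, 0, 0]
    - [0, 0, 0.456, -0.29, 1, 0, 0]
    - [0, 0, 0.704, -0.398, 1.5, 0, 0]
    - [0, 0, 0.962, -0.482, 2, 0, 0]
    - [0, 0, 0.962, -0.482, 2, 0, 0]
  grip_force: 35

```text
t: 5.0
ee_pos: [0.622, 0.0126, 0.2245]
tool_rot: [[-0.017, 0.826, -0.563], [1.0, 0.014, -0.009], [0.0, -0.563, -0.827]]
ft_force: [-6.6, -2.1, 12.1]
finger_gap: 0.141
finger_force: 35.9
```

```bash
python3 -c "
from h import *
s=st();g=np.array([-.0084,0,.1284]);print('target',bar(0,.42,1.,g)[0])"
```

```text
t5.00 [0.622  0.0126 0.2245] [[-0.017, 0.826, -0.563], [1.0, 0.014, -0.009], [0.0, -0.563, -0.827]] [-6.6 -2.1 12.1] q [ 0.08  0.87 -0.39  0.97  0.17  1.93 -0.24]
target [0.62356799 0.0140058  0.22982238]
```

To row units: -0.09 m is -1.8, -0.06 m is -1.2.

Emit:
jog_arm:
  plan:
    - [0.4, 0, 0, 0, 0, 0, 0]
    - [0.4, 0, 0, 0, 0, 0, 0]
    - [0.4, 0, 0, 0, 0, 0, 0]
    - [0.4, 0, 0, 0, 0, 0, 0]
    - [0.4, 0, 0, -0.6, 0, 0, 0]
    - [0.4, 0, 0, -1.2, 0, 0, 0]
    - [0.4, 0, 0, -1.8, 0, 0, 0]

```text
t: 5.7
ee_pos: [0.6474, 0.0122, 0.2706]
tool_rot: [[-0.003, 0.845, -0.534], [1.0, 0.005, 0.001], [0.004, -0.534, -0.845]]
ft_force: [0.4, -0.3, -1.9]
finger_gap: 0.396
finger_force: 0.0
```

```bash
python3 - <<'E'
from h import *
st()
for p in((.62,.0,.36),(.5,-.05,.38),(.45,-.05,.3),(.45,-.05,.242)):print(rel(p,R0))
f=arm.grab_frame("scene");cv2.imwrite("pics/s2.png",cv2.resize(f["color"][40:300,110:400,::-1],None,fx=2.5,fy=2.3))
E
```

```text
t5.70 [0.6474 0.0122 0.2706] [[-0.003, 0.845, -0.534], [1.0, 0.005, 0.001], [0.004, -0.534, -0.845]] [ 0.4 -0.3 -1.9] q [-0.11  0.85  0.08  0.85 -0.09  2.   -0.05]
[-0.0118 -0.071  -0.061  -0.5633 -0.0075 -0.0121]
[-0.0613 -0.1833 -0.0139 -0.5633 -0.0075 -0.0121]
[-0.0615 -0.1829  0.0804 -0.5633 -0.0075 -0.0121]
[-0.0617 -0.1519  0.1295 -0.5633 -0.0075 -0.0121]
```

View pics/s2.png

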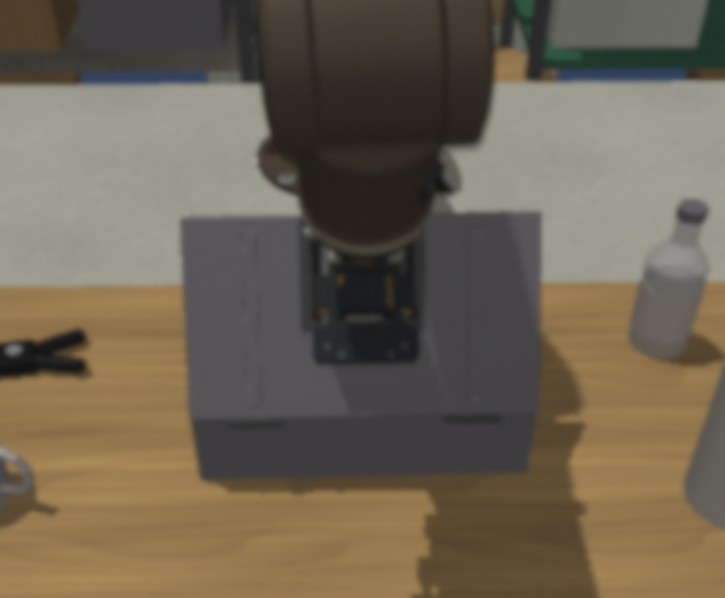

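The lid stands around 1 rad, and the gripper is clear of the bar. I'll retreat over the front edge to push position.

To row units: -0.06 m is -1.2, -0.1833 m is -3.666, -0.5633 rad is -2.8165.

Emit:
jog_arm:
  plan:
    - [0.2, -0.236, -1.42, -1.22, -2.8165, 0, 0]
    - [0.1, -0.236, -1.42, -1.22, -2.8165, 0, 0]
    - [0, -1.2, -3.666, -0.278, -2.8165, 0, 0]
    - [0, -1.2, -3.666, -0.278, -2.8165, 0, 0]
    - [0, -1.2, -3.666, -0.278, -2.8165, 0, 0]
    - [0, -1.2, -3.658, 1.6, -2.8165, 0, 0]
    - [0, -1.2, -3.658, 1.6, -2.8165, 0, 0]
    - [0, -1.2, -3.038, 2.59, -2.8165, 0, 0]
    - [0, -1.2, -3.038, 2.59, -2.8165, 0, 0]

```text
t: 6.65
ee_pos: [0.4465, -0.0482, 0.2394]
tool_rot: [[-0.005, 1.0, -0.004], [1.0, 0.005, 0.0], [0.0, -0.004, -1.0]]
ft_force: [-0.4, -0.6, 0.2]
finger_gap: 0.003
finger_force: 0.0
```

```bash
python3 - <<'E'
from h import *
st()
for p in((.45,-.05,.242),(.5,-.05,.242),(.56,-.05,.252),(.62,-.05,.262)):print(rel(p,R0))
E
```

```text
t6.65 [ 0.4465 -0.0482  0.2394] [[-0.005, 1.0, -0.004], [1.0, 0.005, 0.0], [0.0, -0.004, -1.0]] [-0.4 -0.6  0.2] q [-0.04  0.14  0.04  1.96 -0.01  1.05  0.  ]
[-0.0018  0.0035 -0.0026 -0.0043 -0.0001 -0.012 ]
[-0.002   0.0535 -0.0029 -0.0043 -0.0001 -0.012 ]
[-2.300e-03  1.135e-01 -1.310e-02 -4.300e-03 -1.000e-04 -1.200e-02]
[-2.600e-03  1.734e-01 -2.340e-02 -4.300e-03 -1.000e-04 -1.200e-02]
```

Emit:
jog_arm:
  plan:
    - [0, 0, 0.6, 0, 0, 0, 0]
    - [0, 0, 1, -0.04, 0, 0, 0]
    - [0, 0, 1.4, -0.1, 0, 0, 0]
    - [0, 0, 1.8, -0.2, 0, 0, 0]
    - [0, 0, 2.2, -0.26, 0, 0, 0]
    - [0, 0, 2.6, -0.32, 0, 0, 0]
    - [0, 0, 3, -0.4, 0, 0, 0]
    - [0, 0, 3.3, -0.46, 0, 0, 0]
    - [0, 0, 3.5, -0.46, 0, 0, 0]
    - [0, 0, 3.5, -0.46, 0, 0, 0]

```text
t: 7.65
ee_pos: [0.6268, -0.0478, 0.2667]
tool_rot: [[-0.004, 1.0, 0.003], [1.0, 0.004, 0.001], [0.001, 0.003, -1.0]]
ft_force: [0.1, 0.1, -0.8]
finger_gap: 0.005
finger_force: 0.0
```

```bash
python3 - <<'E'
from h import *
st()
print(rel((.44,-.1,.3),R0))
E
```

```text
t7.65 [ 0.6268 -0.0478  0.2667] [[-0.004, 1.0, 0.003], [1.0, 0.004, 0.001], [0.001, 0.003, -1.0]] [ 0.1  0.1 -0.8] q [-0.05  0.41  0.06  1.51 -0.03  1.22  0.02]
[-0.0515 -0.1869 -0.0339  0.0032 -0.0011 -0.0133]
```

To row units: -0.3 m is -6, -0.17 m is -3.4, -0.16 rad is -0.8.

Emit:
jog_arm:
  plan:
    - [0.3, 0, -1, 0, 0, 0, 0]
    - [0.6, 0, -2, -0.6, 0, 0, 0]
    - [0.7, 0, -3, -0.8, 0, 0, 0]
    - [0.7, -1, -3.4, -0.8, 0, 0, 0]
    - [0.7, -2, -3.4, -0.6, 0, 0, 0]
    - [0.7, -3, -3.4, 0, 0, 0, -0.5]
    - [0.7, -4, -3.4, 0.6, 0, 0, -0.8]
    - [0.7, -5, -3.4, 1, 0, 0, -0.8]
    - [0.7, -6, -3.4, 1.6, 0, 0, -0.8]
    - [0.7, -6.2, -3.4, 2, 0, 0, -0.8]
    - [0.7, -6.2, -3.4, 2, 0, 0, -0.8]

```text
t: 8.75
ee_pos: [0.453, -0.3629, 0.1621]
tool_rot: [[-0.156, 0.988, -0.003], [0.988, 0.156, 0.001], [0.001, -0.003, -1.0]]
ft_force: [-1.1, 0.3, 0.0]
finger_gap: 0.697
finger_force: 0.0
```

```bash
python3 - <<'E'
from h import *
st()
f=arm.grab_frame("top");a=f["color"][130:250,165:315,::-1];g=arm.grab_frame("scene")["color"][60:260,170:340,::-1]
cv2.imwrite("pics/t3.png",np.hstack([cv2.resize(a,(500,400),interpolation=cv2.INTER_CUBIC),cv2.resize(g,(300,400))]))
E
```

```text
t8.75 [ 0.453  -0.3629  0.1621] [[-0.156, 0.988, -0.003], [0.988, 0.156, 0.001], [0.001, -0.003, -1.0]] [-1.1  0.3  0. ] q [ 0.42  0.43  0.22  1.78 -0.11  0.95  0.85]
```

View pics/t3.png

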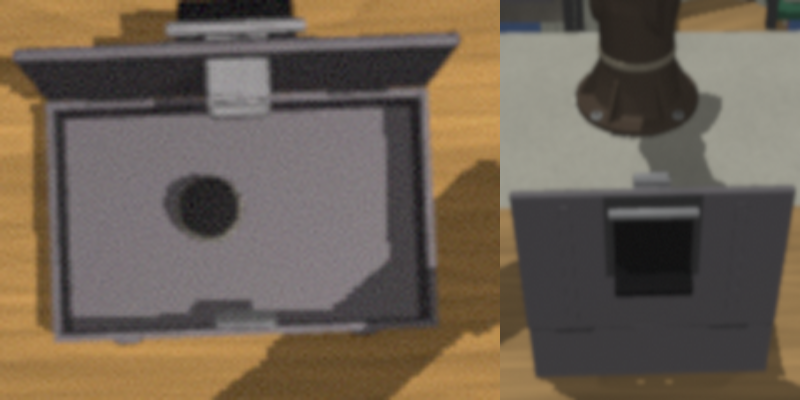

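The lid stands upright. The jar cap is at crop (208,206), just left of the middle, so the wider room is on the right (-y).

Run:
```python
from h import *
f=arm.grab_frame("top");j=at(f,165+208/3.3333,130+206/3.3333,.061);print(j,Rc.inv().apply(j-C))
n=lambda u,v,z:Rc.inv().apply(at(f,165+u/3.3333,130+v/3.3333,z)-C).round(4)
print("rim",n(50,105,.095),n(428,97,.095),n(437,322,.095),n(57,338,.095))
print("floor",n(66,118,.006),n(415,110,.006),n(425,315,.006))
RG=Ro.from_euler("z",.17)*Ro.from_matrix(np.array([[0,1,0],[1,0,0],[0,0,-1.]]))
for z in(.06,.004):print(rel((.461,-.359,z),RG))
```

```text
[0.54399854 0.041689   0.061     ] [0.00949342 0.02903182 0.061     ]
rim [0.0974 0.1573 0.095 ] [ 0.0927 -0.1592  0.095 ] [-0.0956 -0.1586  0.095 ] [-0.0967  0.1576  0.095 ]
floor [0.0948 0.1535 0.006 ] [ 0.0907 -0.1583  0.006 ] [-0.0925 -0.1594  0.006 ]
[-0.0016  0.0041  0.1057  0.0021 -0.0012 -0.0075]
[-0.0016  0.004   0.1617  0.0021 -0.0012 -0.0075]
```

Emit:
jog_arm:
  plan:
    - [0.7, -0.032, 0.08, 1, 0, 0, -0.04]
    - [0.7, -0.032, 0.08, 2, 0, 0, -0.04]
    - [0.7, -0.032, 0.08, 2.8, 0, 0, -0.04]
    - [0.7, -0.032, 0.08, 3.16, 0, 0, -0.04]
    - [0.7, -0.032, 0.08, 3.16, 0, 0, -0.04]
    - [0, -0.032, 0.08, 3.16, 0, 0, -0.04]
    - [0, -0.032, 0.08, 3.16, 0, 0, -0.04]
    - [0, -0.032, 0.08, 3.16, 0, 0, -0.04]
    - [0, -0.032, 0.08, 3.16, 0, 0, -0.04]
    - [0, -0.032, 0.08, 3.16, 0, 0, -0.04]
    - [0, -0.032, 0.08, 3.16, 0, 0, -0.04]
  grip_force: 25

```text
t: 10.0
ee_pos: [0.4618, -0.3598, 0.0088]
tool_rot: [[-0.17, 0.985, 0.004], [0.985, 0.17, 0.0], [-0.0, 0.004, -1.0]]
ft_force: [-0.5, 1.4, 8.9]
finger_gap: 0.434
finger_force: 24.9
```

```bash
python3 - <<'E'
from h import *
st()
f=arm.grab_frame("scene");c=proj(f,[.461,-.359,.02]).astype(int);cv2.imwrite("pics/c4.png",cv2.resize(f["color"][c[1]-60:c[1]+40,max(0,c[0]-70):c[0]+70,::-1],None,fx=4,fy=4,interpolation=cv2.INTER_CUBIC))
E
```

```text
t10.00 [ 0.4618 -0.3598  0.0088] [[-0.17, 0.985, 0.004], [0.985, 0.17, 0.0], [-0.0, 0.004, -1.0]] [-0.5  1.4  8.9] q [ 0.46  0.63  0.17  1.89 -0.17  0.63  0.9 ]
```

View pics/c4.png

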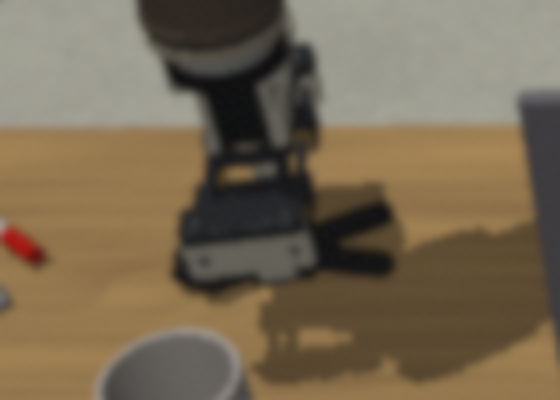

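Clamp gripped across the waist (40 mm). I'll lift it, carry and turn.

Run:
```python
from h import *
RP=Rc*Ro.from_euler("z",np.pi/2)*R0*Ro.identity()
RP=Ro.from_euler("z",TH+np.pi/2)*Ro.from_matrix(np.array([[0,1,0],[1,0,0],[0,0,-1.]]))
for z in(.16,.06,.02):print(rel(w([.003,-.054,z]),RP))
```

```text
[ 0.3006  0.1307 -0.1508  0.0029  0.0031 -1.4171]
[ 0.3007  0.1303 -0.0508  0.0029  0.0031 -1.4171]
[ 0.3007  0.1301 -0.0108  0.0029  0.0031 -1.4171]
```

Emit:
jog_arm:
  plan:
    - [0, 0, 0, -0.2, 0, 0, 0]
    - [0, 0, 0, -0.6, 0, 0, 0]
    - [0, 0, 0, -1.4, 0, 0, 0]
    - [0, 0, 0, -2.4, 0, 0, 0]
    - [0, 0, 0, -3, 0, 0, 0]
    - [0, 0, 0, -3, 0, 0, 0]
  grip_force: 30

```text
t: 10.65
ee_pos: [0.4627, -0.3615, 0.1628]
tool_rot: [[-0.169, 0.986, 0.009], [0.986, 0.169, -0.003], [-0.005, 0.008, -1.0]]
ft_force: [0.9, -0.1, -1.3]
finger_gap: 0.432
finger_force: 29.9
```

Emit:
jog_arm:
  plan:
    - [0, 0.6, 0.26, 0, 0, 0, -0.75]
    - [0, 1.4, 0.6, 0, 0, 0, -1.5]
    - [0, 2, 0.86, 0, 0, 0, -2.25]
    - [0, 2.8, 1.2, 0, 0, 0, -3]
    - [0, 3.4, 1.5, 0, 0, 0, -3.75]
    - [0, 4, 1.74, 0, 0, 0, -4.5]
    - [0, 4.6, 2, 0, 0, 0, -5.25]
    - [0, 5.2, 2.26, 0, 0, 0, -6]
    - [0, 5.6, 2.44, 0, 0, 0, -6.75]
    - [0, 6, 2.62, 0, 0, 0, -7.085]
    - [0, 6, 2.62, 0, 0, 0, -7.085]
    - [0, 6, 2.62, 0, 0, 0, -7.085]
  grip_force: 30

```text
t: 11.85
ee_pos: [0.5384, -0.0417, 0.1574]
tool_rot: [[-1.0, -0.015, 0.001], [-0.015, 1.0, 0.001], [-0.001, 0.001, -1.0]]
ft_force: [-0.4, -0.7, -0.4]
finger_gap: 0.431
finger_force: 29.9
```

Run:
```python
from h import *
st()
RP=Ro.from_euler("z",TH+np.pi/2)*Ro.from_matrix(np.array([[0,1,0],[1,0,0],[0,0,-1.]]))
for z in(.1,.06,.02):print(rel(w([.003,-.054,z]),RP))
f=arm.grab_frame("top");a=f["color"][130:250,165:315,::-1];g=arm.grab_frame("scene")["color"][60:260,170:340,::-1]
cv2.imwrite("pics/t5.png",np.hstack([cv2.resize(a,(500,400),interpolation=cv2.INTER_CUBIC),cv2.resize(g,(300,400))]))
```

```text
t11.85 [ 0.5384 -0.0417  0.1574] [[-1.0, -0.015, 0.001], [-0.015, 1.0, 0.001], [-0.001, 0.001, -1.0]] [-0.4 -0.7 -0.4] q [ 0.12  0.38 -0.19  1.86  0.09  0.91  1.48]
[-0.0004  0.0002  0.0574  0.0009  0.0009 -0.0018]
[-0.0004  0.0002  0.0974  0.0009  0.0009 -0.0018]
[-0.0004  0.0002  0.1374  0.0009  0.0009 -0.0018]
```

View pics/t5.png

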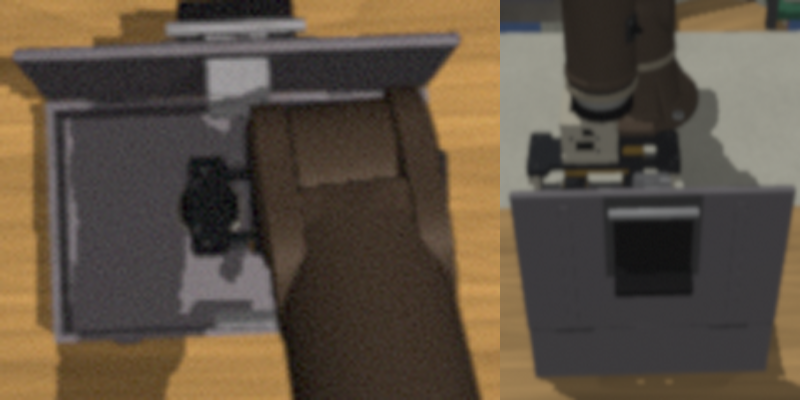

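The gripper is over the free room on the right, with its body symmetric about the flange. I'll lower in stages, watching the force.

Units first: shifts go in units of 50 mm and turns go in units of 0.2 rad. So 0.136 m is 2.72, 0.131 m is 2.62.

Emit:
jog_arm:
  plan:
    - [0, 0, 0, 1, 0, 0, 0]
    - [0, 0, 0, 1.8, 0, 0, 0]
    - [0, 0, 0, 2.3, 0, 0, 0]
    - [0, 0, 0, 2.5, 0, 0, 0]
    - [0, 0, 0, 2.62, 0, 0, 0]
    - [0, 0, 0, 2.72, 0, 0, 0]
    - [0, 0, 0, 2.72, 0, 0, 0]
  grip_force: 30

```text
t: 12.65
ee_pos: [0.5395, -0.0418, 0.0223]
tool_rot: [[-1.0, -0.016, 0.003], [-0.016, 1.0, 0.001], [-0.003, 0.001, -1.0]]
ft_force: [-0.5, 0.5, -1.8]
finger_gap: 0.432
finger_force: 29.9
```

To row units: 0.005 m is 0.1, 0.003 m is 0.06.

Emit:
jog_arm:
  plan:
    - [0, 0, 0, 0.06, 0, 0, 0]
    - [0, 0, 0, 0.1, 0, 0, 0]
    - [0, 0, 0, 0.1, 0, 0, 0]
  grip_force: 30

```text
t: 12.95
ee_pos: [0.5391, -0.0416, 0.0169]
tool_rot: [[-1.0, -0.017, 0.002], [-0.017, 1.0, 0.001], [-0.002, 0.001, -1.0]]
ft_force: [-0.5, -0.3, -2.6]
finger_gap: 0.434
finger_force: 29.9
```

Emit:
jog_arm:
  plan:
    - [0, 0, 0, 0.04, 0, 0, 0]
    - [0, 0, 0, 0.04, 0, 0, 0]
  grip_force: 30

```text
t: 13.15
ee_pos: [0.5392, -0.0416, 0.0149]
tool_rot: [[-1.0, -0.017, 0.002], [-0.017, 1.0, 0.001], [-0.002, 0.001, -1.0]]
ft_force: [0.7, 0.4, -2.2]
finger_gap: 0.434
finger_force: 29.9
```

Emit:
jog_arm:
  plan:
    - [0, 0, 0, 0.04, 0, 0, 0]
    - [0, 0, 0, 0.04, 0, 0, 0]
  grip_force: 30

```text
t: 13.35
ee_pos: [0.5394, -0.0416, 0.0144]
tool_rot: [[-1.0, -0.017, 0.003], [-0.017, 1.0, 0.001], [-0.003, 0.001, -1.0]]
ft_force: [-6.5, -0.4, 21.4]
finger_gap: 0.43
finger_force: 30.0
```

Emit:
jog_arm:
  plan:
    - [0, 0, 0, 0.03, 0, 0, 0]
    - [0, 0, 0, 0.03, 0, 0, 0]
  grip_force: 30

```text
t: 13.55
ee_pos: [0.5398, -0.0416, 0.0138]
tool_rot: [[-1.0, -0.017, 0.004], [-0.017, 1.0, 0.001], [-0.004, 0.0, -1.0]]
ft_force: [-8.5, -0.3, 32.2]
finger_gap: 0.432
finger_force: 30.0
```

The clamp or fingertips are on the floor at the expected height. I'll ease the load and open only a little, because the jar is close.

Emit:
jog_arm:
  plan:
    - [0, 0, 0, -0.06, 0, 0, 0]
    - [0.47, 0, 0, -0.06, 0, 0, 0]
    - [0.51, 0, 0, -0.06, 0, 0, 0]
    - [0.51, 0, 0, -0.06, 0, 0, 0]
    - [0.51, 0, 0, -0.2, 0, 0, 0]
    - [0.51, 0, 0, -0.6, 0, 0, 0]
    - [0.51, 0, 0, -1.4, 0, 0, 0]
    - [0.51, 0, 0, -2.4, 0, 0, 0]
    - [0.5, 0, 0, -3.4, 0, 0, 0]

```text
t: 14.45
ee_pos: [0.538, -0.0417, 0.1831]
tool_rot: [[-1.0, -0.017, 0.001], [-0.017, 1.0, 0.001], [-0.001, 0.001, -1.0]]
ft_force: [1.1, -0.5, 0.2]
finger_gap: 0.501
finger_force: 0.0
```

Run:
```python
from h import *
st()
for p in((.42,.0,.25),(.36,-.0,.32)):print(rel(p,R0))
```

```text
t14.45 [ 0.538  -0.0417  0.1831] [[-1.0, -0.017, 0.001], [-0.017, 1.0, 0.001], [-0.001, 0.001, -1.0]] [ 1.1 -0.5  0.2] q [ 0.13  0.35 -0.2   1.83  0.08  0.97  1.49]
[ 1.1730e-01  4.3800e-02 -6.6900e-02  1.7000e-03 -6.0000e-04  1.5708e+00]
[ 1.7720e-01  4.4900e-02 -1.3690e-01  1.7000e-03 -6.0000e-04  1.5708e+00]
```

To row units: -0.25 m is -5, -0.17 m is -3.4.

Emit:
jog_arm:
  plan:
    - [0.3, 0, 0, -1, 0, 0, 0]
    - [0, 0, 0, -2, 0, 0, 0]
    - [0, 0, -0.6, -2.8, 0, 0, 0]
    - [0, 0, -1.6, -3.4, 0, 0, 0]
    - [0, 0, -2.6, -3.4, 0, 0, 0]
    - [0, 0, -3.6, -3.4, 0, 0, 0]
    - [0, 0, -4.6, -3.4, 0, 0, 0]
    - [0, 0, -5, -3.4, 0, 0, 0]

```text
t: 15.25
ee_pos: [0.541, -0.2969, 0.3511]
tool_rot: [[-1.0, -0.012, 0.001], [-0.012, 1.0, -0.001], [-0.001, -0.001, -1.0]]
ft_force: [-0.1, 0.1, 1.0]
finger_gap: 0.004
finger_force: 0.0
```

Run:
```python
from h import *
st()
f=arm.grab_frame("top");a=f["color"][130:250,165:315,::-1]
cv2.imwrite("pics/t6.png",cv2.resize(a,(750,600),interpolation=cv2.INTER_CUBIC))
```

```text
t15.25 [ 0.541  -0.2969  0.3511] [[-1.0, -0.012, 0.001], [-0.012, 1.0, -0.001], [-0.001, -0.001, -1.0]] [-0.1  0.1  1. ] q [ 0.46  0.36 -0.06  1.39  0.02  1.4   1.98]
```

View pics/t6.png

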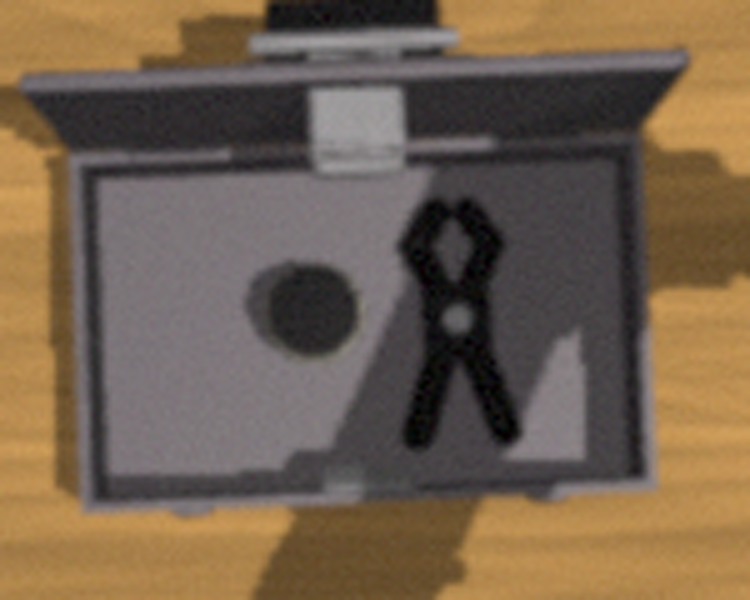

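The clamp lies flat along the case depth, waist at (457,320), and the jar is undisturbed at (312,310). Next is shutting the lid.

Run:
```python
from h import *
RP=Ro.from_euler("z",TH+np.pi/2)*Ro.from_matrix(np.array([[0,1,0],[1,0,0],[0,0,-1.]]))
print(rel(w([.165,-.09,.35]),RP),rel(w([.165,-.09,.262]),RP))
s=w([.165,-.09,.262])
for th in np.arange(1.6,-.01,-.1):
  p=HG+Ro.from_euler("y",th).apply([-.17,0,.01])+[.0095,-.09,0];print(round(th,1),RP.inv().apply(w(p)-s).round(4))
```

```text
[-1.632e-01  2.246e-01 -1.000e-04 -2.400e-03 -2.000e-04 -8.600e-03] [-1.632e-01  2.248e-01  8.790e-02 -2.400e-03 -2.000e-04 -8.600e-03]
1.6 [ 0.0405 -0.     -0.0026]
1.5 [ 0.0576 -0.     -0.0033]
1.4 [ 0.0745 -0.     -0.0022]
1.3 [0.0913 0.     0.0005]
1.2 [0.1078 0.     0.0049]
1.1 [0.1237 0.     0.011 ]
1.0 [0.1389 0.     0.0185]
0.9 [0.1533 0.     0.0276]
0.8 [0.1668 0.     0.0381]
0.7 [0.1791 0.     0.0498]
0.6 [0.1902 0.     0.0628]
0.5 [0.1999 0.     0.0767]
0.4 [0.2082 0.     0.0916]
0.3 [0.215  0.     0.1072]
0.2 [0.2201 0.     0.1234]
0.1 [0.2237 0.     0.1401]
-0.0 [0.2255 0.     0.157 ]
```

Emit:
jog_arm:
  plan:
    - [0, -1, 0, 0, 0, 0, 0]
    - [0, -2, 0, 0, 0, 0, 0]
    - [0, -3, 0.4, 0, 0, 0, 0]
    - [0, -3.2, 1.4, 0, 0, 0, 0]
    - [0, -3.2, 2.4, 0, 0, 0, 0]
    - [0, -3.2, 3.4, 0, 0, 0, 0]
    - [0, -3.2, 4.34, 0, 0, 0, 0]
    - [0, -3.2, 4.34, 0, 0, 0, 0]
    - [0, -3.2, 4.34, 0.8, 0, 0, 0]
    - [0, -3.2, 4.34, 1.7, 0, 0, 0]
    - [0, -3.2, 4.34, 1.8, 0, 0, 0]

```text
t: 16.4
ee_pos: [0.6957, -0.0718, 0.2558]
tool_rot: [[-1.0, -0.018, -0.008], [-0.018, 1.0, 0.002], [0.008, 0.002, -1.0]]
ft_force: [-0.9, -0.3, -1.7]
finger_gap: 0.006
finger_force: 0.0
```

Emit:
jog_arm:
  plan:
    - [0, 0.4, 0, -0.1, 0, 0, 0]
    - [0, 0.75, 0, -0.16, 0, 0, 0]
    - [0, 1.092, 0, -0.16, 0, 0, 0]
    - [0, 1.43, 0, -0.14, 0, 0, 0]
    - [0, 1.766, 0, -0.08, 0, 0, 0]
    - [0, 2.096, 0, 0, 0, 0, 0]
    - [0, 2.414, 0, 0.12, 0, 0, 0]
    - [0, 2.718, 0, 0.27, 0, 0, 0]
    - [0, 3.006, 0, 0.452, 0, 0, 0]
    - [0, 3.276, 0, 0.662, 0, 0, 0]
    - [0, 3.522, 0, 0.896, 0, 0, 0]

```text
t: 17.5
ee_pos: [0.5241, -0.0752, 0.2189]
tool_rot: [[-1.0, -0.017, 0.006], [-0.017, 1.0, 0.001], [-0.006, 0.001, -1.0]]
ft_force: [0.7, -0.3, 2.2]
finger_gap: 0.003
finger_force: 1.0
```

Run:
```python
from h import *
st();RP=Ro.from_euler("z",TH+np.pi/2)*Ro.from_matrix(np.array([[0,1,0],[1,0,0],[0,0,-1.]]))
for th in np.arange(.7,-.01,-.1):
  p=HG+Ro.from_euler("y",th).apply([-.17,0,.01])+[.0095,-.09,0];print(round(th,1),rel(w(p),RP)[:3])
```

```text
t17.50 [ 0.5241 -0.0752  0.2189] [[-1.0, -0.017, 0.006], [-0.017, 1.0, 0.001], [-0.006, 0.001, -1.0]] [ 0.7 -0.3  2.2] q [ 0.14  0.29 -0.13  1.81  0.04  1.04  1.59]
0.7 [ 0.0018 -0.0025  0.0067]
0.6 [ 0.0129 -0.0025  0.0196]
0.5 [ 0.0227 -0.0025  0.0335]
0.4 [ 0.0311 -0.0025  0.0483]
0.3 [ 0.038  -0.0026  0.0639]
0.2 [ 0.0432 -0.0026  0.0801]
0.1 [ 0.0469 -0.0026  0.0967]
0.0 [ 0.0488 -0.0026  0.1136]
```

Emit:
jog_arm:
  plan:
    - [0, 0.12, 0, 0.2, 0, 0, 0]
    - [0, 0.258, 0, 0.392, 0, 0, 0]
    - [0, 0.454, 0, 0.67, 0, 0, 0]
    - [0, 0.622, 0, 0.966, 0, 0, 0]
    - [0, 0.76, 0, 1.278, 0, 0, 0]
    - [0, 0.864, 0, 1.602, 0, 0, 0]
    - [0, 0.91, 0, 1.8, 0, 0, 0]
    - [0, 0.938, 0, 1.934, 0, 0, 0]
    - [0, 0.956, 0, 2.06, 0, 0, 0]
    - [0, 0.966, 0, 2.16, 0, 0, 0]
    - [0, 0.976, 0, 2.22, 0, 0, 0]
    - [0, 0.976, 0, 2.26, 0, 0, 0]

```text
t: 18.7
ee_pos: [0.475, -0.0757, 0.1048]
tool_rot: [[-1.0, -0.017, 0.003], [-0.017, 1.0, 0.001], [-0.003, 0.001, -1.0]]
ft_force: [-12.6, 1.1, 45.3]
finger_gap: 0.007
finger_force: 22.7
```

Lid pressed home at z = 0.105; back off and check.

To row units: -0.28 m is -5.6, -0.24 m is -4.8.

Emit:
jog_arm:
  plan:
    - [0, 0, 0, -0.2, 0, 0, 0]
    - [0, 0, 0, -1, 0, 0, 0]
    - [0, 0, 0, -2, 0, 0, 0]
    - [0, 0.6, -0.8, -2.6, 0, 0, 0]
    - [0, 1.2, -1.8, -2.6, 0, 0, 0]
    - [0, 1.6, -2.8, -2.6, 0, 0, 0]
    - [0, 2, -3.8, -2.6, 0, 0, 0]
    - [0, 2, -4.8, -2.6, 0, 0, 0]
    - [0, 2, -5.6, -2.6, 0, 0, 0]
    - [0, 2, -5.6, -2.6, 0, 0, 0]

```text
t: 19.7
ee_pos: [0.3772, -0.3633, 0.2331]
tool_rot: [[-1.0, -0.01, 0.002], [-0.01, 1.0, -0.002], [-0.002, -0.002, -1.0]]
ft_force: [-0.6, -0.3, 0.4]
finger_gap: 0.002
finger_force: 0.0
```

Run:
```python
from h import *
s=st();print(s["finger_force"])
f=arm.grab_frame("top");a=f["color"][100:260,60:400,::-1];g=arm.grab_frame("scene")["color"][120:290,50:480,::-1]
cv2.imwrite("pics/t7.png",np.vstack([cv2.resize(a,(640,300),interpolation=cv2.INTER_CUBIC),cv2.resize(g,(640,300),interpolation=cv2.INTER_CUBIC)]))
```

```text
t19.70 [ 0.3772 -0.3633  0.2331] [[-1.0, -0.01, 0.002], [-0.01, 1.0, -0.002], [-0.002, -0.002, -1.0]] [-0.6 -0.3  0.4] q [ 0.6   0.26  0.08  1.82 -0.02  1.06  2.27]
0.0
```

View pics/t7.png

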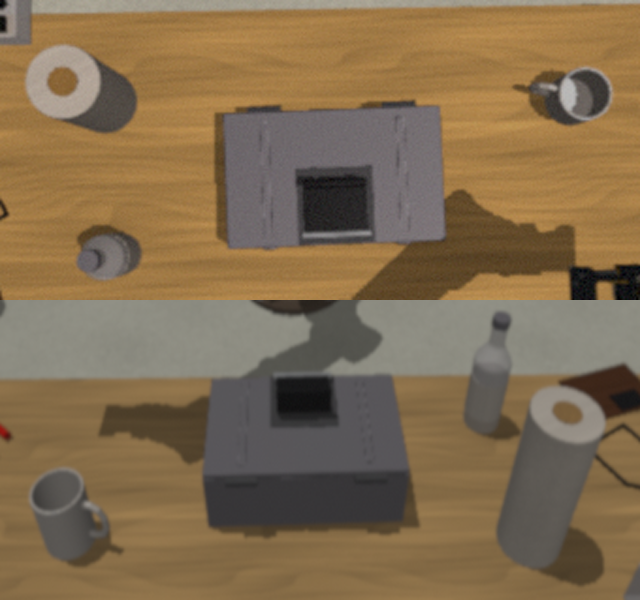

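The lid is shut with the paddle looking flat at (335,205), and the bystanders are unmoved. I'll check numerically against the starting image.

Run:
```python
from h import *
a=np.load("pics/T.npy").astype(float);b=arm.grab_frame("top")["color"].astype(float)
g=lambda x,r:np.float32(cv2.cvtColor(x.astype(np.uint8),cv2.COLOR_RGB2GRAY)[r[0]:r[1],r[2]:r[3]])
for n,r in(("paddle",(186,232,214,262)),("lidleft",(158,232,178,212)),("lidall",(154,234,176,300)),("spray",(218,252,98,138)),("towel",(120,172,70,136)),("mug",(130,170,330,392))):
    A,B=g(a,r),g(b,r);print(n,cv2.phaseCorrelate(A,B)[0],np.abs(A-B).mean().round(2))
```

```text
paddle (-0.013345951989268912, -0.04584878811136761) 3.77
lidleft (0.023161331380393335, 0.5418188986415373) 3.91
lidall (0.4930412899050438, 0.00883551902420976) 5.01
spray (0.03356202736383551, -0.025630213280972924) 3.96
towel (0.03691641964167758, -0.047320722493420675) 4.45
mug (-0.04028866219287863, 0.06958266693134973) 4.3
```

```bash
python3 -c "
from bench import arm
print(arm.job_done())"
```

```text
the job is handed in; nothing more can be done
None
```

The clamp is lying flat in the case beside the standing jar, the lid is shut with the paddle flat, and the bottle, towel roll and mug are unmoved. I handed the job in at about 20 s. The one thing to note is that pressing the lid home with the fingertips peaked at about 45 N at the wrist, against the 4–8 N it needs.

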